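# Draw the green jar band out of its compartment

### The arm

A 7-joint arm with a two-finger parallel gripper is mounted at the origin on the work surface. World frame = base frame: x ahead of the robot, y to its left, z up, the work surface at z = 0. Lengths are in m, angles in degrees, forces in N, time in s.
With the tool pointing down it reaches from about 0.425 to 0.875 m from the base axis. Payload 4.7 kg.
Tool frame: the origin (TCP) lies midway between the tips of the shut fingers; the grasp point (between the pads) lies 19 mm behind it; z points along the fingers, x is the direction in which the jaws open and shut, and the axes are right-handed (so a half turn about z gives the same grasp; the last joint's range is limited). The gripper opens to 87 mm and grips with 3 to 60 N. Pads are 19 mm wide; open, the fingers measure 117 mm over their backs; the gripper's body (75 mm by 190 mm) begins 51 mm behind the grasp point.
Start: joints at [67.959, 18.392, -4.016, 83.108, 1.295, 78.541, -3.26], TCP at [0.252, -0.599, 0.223] pointing down, gripper open.
Joint ranges: [-163.93, 163.93], [-17.29, 119.83], [-79.2, 71.16], [3.27, 140.29], [-89.18, 269.18], [5.43, 117.66], [-154.24, 154.24]. Speed limits (degrees/s): [147.25, 147.25, 180, 180, 180, 180, 180].

### API

Orientations are given as [roll, pitch, yaw] about the fixed x, y, z axes, in that order (R = Rz(yaw) Ry(pitch) Rx(roll)).
In Python, from cell import env gives the robot as it stands.
- The arm moves only by the tool carry_out, never from a script. Its argument "plan" is a list of rows, each an object with "grip": the closure, from 0 (fully open) to 1 (shut); "dp": the shift along the tool's x, y, z in m, a list of three; "rotation": the turn, a rotation vector about the tool's x, y, z in degrees, a list of three. In form: [{"grip": grip, "dp": [dx, dy, dz], "rotation": [wx, wy, wz]}, ...]. A call has 1 to 8 rows; each row shifts and turns the pose as measured when the row begins, along the tool's axes as they then stand; what a row does not reach is not made up. A row lasts 1/12 s, in which the tool goes at most 41.7 mm and 7.16 degrees, less where a joint would pass 70% of its speed; a pose out of reach is approached as far as the arm can. A call is refused whole if a number of a shift passes 0.0417 or a number of a turn 7.16, either way. A call with a gripper value outside its range is refused whole. The fingers move at their own pace and stop on an object; "force" is the grip in N (left out, the last holds). Time passes only in rows, so rows that do not move let the fingers close. It gives the time, the measured TCP pose, the force and the opening at its end, in the units of the state.
- env.get_obs(): the state, without advancing time (a new reading comes with each control period).
- env.read_camera(name): name is "side" or "top"; returns the picture (384x512x3 uint8, red, green, blue); there is no depth.
- env.camera_params(name): a dict with "fx", "fy", "cx", "cy" (pixels), "R" (3x3) and "t" (3): a world point X has camera coordinates R X + t. Camera axes: x right, y down, z forward; pixel columns grow to the right and rows downward; lengths in m; the calibration is good to about 2 mm. A picture is of the moment at which its call begins. camera_params takes no time and is no camera call.
- env.sign_off(): hands the job in, once; it reports no verdict.
The state is a dict: "time_s": time; "qpos": joint angles; "joint_velocities": joint speeds; "effort": joint torques, N m; "tool_pos": TCP position; "tool_rot": TCP orientation; "force": force on the tool from outside, world axes, zero at the start; "wrist_torque": the same for the moment, N m; "grip_width": finger opening in m.
Only numpy, scipy, OpenCV 4.12 (cv2) and the standard library are available. Lean on these libraries where they do the work, as an engineer would, in place of code of your own. Each camera call takes 0.05 s, during which the arm holds its last target. There are 200 camera calls.

### The job

Fetch the green jar band from the compartmented board: first lift away the amber jar that stands in front of its compartment and stand it upright, wholly on the round blue trivet, setting it down rather than dropping it. Then slide the green band out of the open front of its compartment and leave it lying centred on the round inlay of the board, keeping it flat on the board all the way (do not lift it). Leave the red and white bands in their compartments and everything else where it is.

Things in the scene. Friction and masses are not known exactly. Their poses are not given: they have to be found in the camera images.
- rack: Fixed pale wooden board 300 x 300 mm, 8 mm thick; origin: centre of its underside. Own x -150 to +30 (the side facing the robot): bare flat landing area. Own x +30 to +144: three compartments centred at own y -98, 0, +98, each 92 wide inside, open above and towards own -x; walls 6 thick, 22 high above the board (tops 30 above the counter), a back wall at own x +144 to +150.
- inlay: Round inlay, 100 mm across, flush in the landing area (no obstacle): cork-coloured disc with a dark wooden rim; origin at its centre on the board's top face. Its place along the landing area varies. The jar may be standing on it at the start.
- band_green: Loose green jar band: a flat open ring, 78 mm outside, 66 mm inside, 16 mm high, 20 to 45 g, lying flat in one of the three compartments (which one varies); a closed pair of fingers fits into its hole. Origin: centre of its underside, z up.
- band_red: Same ring in red, in another compartment; to be left in it.
- band_white: Same ring in white, in another compartment; to be left in it.
- jar: Loose closed amber jar with a yellow cap, round, 54 mm across, 80 mm high, 175 to 350 g, standing on the board's landing area in front of the green band's compartment. Origin: centre of its underside, z up.
- trivet: Fixed round blue trivet on the counter, 130 mm across, 8 mm thick; origin: centre of its underside.
- mug: Blue mug, 76 mm across, 90 mm high, a bystander on the left. Origin: centre of its underside.
- can: Can with a blue label, 66 mm across, 100 mm high, a bystander on the left. Origin: centre of its underside.
- bowl: White bowl, 120 mm across, 50 mm high, a bystander beyond the trivet. Origin: centre of its underside.
- spatula: Spatula with a wooden handle, 200 mm long, lying on the counter at the right, a bystander. Its long axis is its own x.
- oil: Green bottle, 60 mm across, 220 mm high, a bystander at the far right. Origin: centre of its underside.
There are look-alikes about, which are no part of the job. There is more than one size of the jar; the job needs the largest. There is more than one size of the band_green; the one meant has the size given above.

How it is judged:
By the outcome, as a careful person would: the job done as asked, in the order asked, and still so for the second after the job is handed in, with the robot touching nothing.
It also fails if it takes over 58 s, if anything falls off the work surface, if the arm or the gripper's body presses on something with over 40 N, if the wrist force passes 120 N, or if a joint passes its speed limit or range.

## Working session

There is one attempt and no reset: what is moved stays moved. The work goes in short steps, Python scripts to look and compute and a tool call to move; the robot and the scene stay as the last step left them, time stands still between calls to the robot, and variables do not carry over. Pictures are saved under pics/ and viewed, about 8 in all and at most 12, crops included, and the job is handed in when it is done.

Besides the shell and the picture viewer there is one more tool, called as a command line: name --argument value ..., lists and objects as JSON in quotes. carry_out: Moves the arm, as the interface text tells. Its arguments: {"type":"object","properties":{"plan":{"type":"array","items":{"type":"object","properties":{"grip":{"type":"number"},"dp":{"type":"array","items":{"type":"number"}},"rotation":{"type":"array","items":{"type":"number"}}}}},"force":{"type":"number"}},"required":["plan"]}

```bash
ls; mkdir -p pics; python3 - <<'E'
from cell import env
import cv2
o=env.get_obs()
for k in("time_s","tool_pos","tool_rot","grip_width","force"):print(k,o[k])
for n in("top","side"):
    im=env.read_camera(n);cv2.imwrite(f"pics/{n}0.png",im[:,:,::-1]);p=env.camera_params(n);print(n,p)
E
```

```text
pics
time_s 0.0
tool_pos [ 0.25211251 -0.59852103  0.22145314]
tool_rot [ 1.79994244e+02  1.08498054e-01 -6.71524964e+01]
grip_width 0.0871087172196876
force [ 0.51608992  0.53762113 -0.33430843]
top {'fx': 348.0975998241554, 'fy': 348.0975998241554, 'cx': 253.4667791874717, 'cy': 196.90957068350681, 'R': array([[-0.01785834, -0.99980928, -0.00790452],
       [-0.98846256,  0.01884385, -0.15028864],
       [ 0.15040893,  0.00512942, -0.98861056]]), 't': array([-0.03305608,  0.52524871,  0.90803147])}
side {'fx': 409.6156559781786, 'fy': 409.6156559781786, 'cx': 258.92885234018377, 'cy': 195.7733467747628, 'R': array([[-0.79657236, -0.60452847,  0.00421988],
       [-0.36154803,  0.47078538, -0.80476341],
       [ 0.48451573, -0.64257798, -0.5935807 ]]), 't': array([0.41581947, 0.24248683, 1.19109899])}
```

View pics/top0.png

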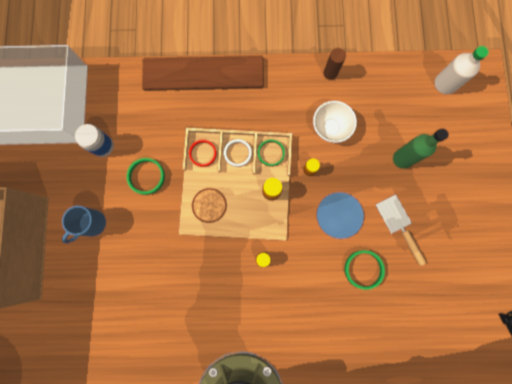

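View pics/side0.png

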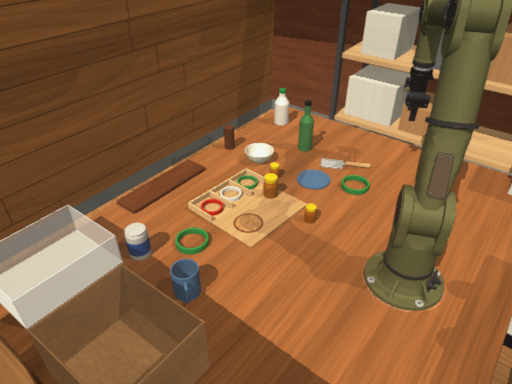

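The top view shows the board with corners at about (187,128), (292,132), (288,240) and (180,237). The green band is in the right compartment (272,152), with the large jar in front of it (273,188). The inlay is at (209,205), the trivet at (340,215) and the bowl at (335,122). I'll enlarge this area.

```bash
cat > h.py <<'E'
import cv2,numpy as np
from cell import env
def pix2w(n,u,v,z):
    p=env.camera_params(n);R=np.array(p["R"]);t=np.array(p["t"])
    d=R.T@np.array([(u-p["cx"])/p["fx"],(v-p["cy"])/p["fy"],1]);c=-R.T@t
    return c+d*(z-c[2])/d[2]
def w2pix(n,X):
    p=env.camera_params(n);c=np.array(p["R"])@np.array(X)+p["t"]
    return np.array([p["fx"]*c[0]/c[2]+p["cx"],p["fy"]*c[1]/c[2]+p["cy"]])
def crop(im,x,y,w,h,s,f):
    cv2.imwrite(f,cv2.resize(im[y:y+h,x:x+w,::-1],None,fx=s,fy=s,interpolation=cv2.INTER_CUBIC))
E
python3 - <<'E'
import cv2
for f,x,y,w,h,s in(("top0",170,115,130,135,4.4),("side0",180,150,160,100,5)):
    im=cv2.imread(f"pics/{f}.png");cv2.imwrite(f"pics/{f}c.png",cv2.resize(im[y:y+h,x:x+w],None,fx=s,fy=s,interpolation=cv2.INTER_CUBIC))
E
```

```text
(no output)
```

View pics/top0c.png

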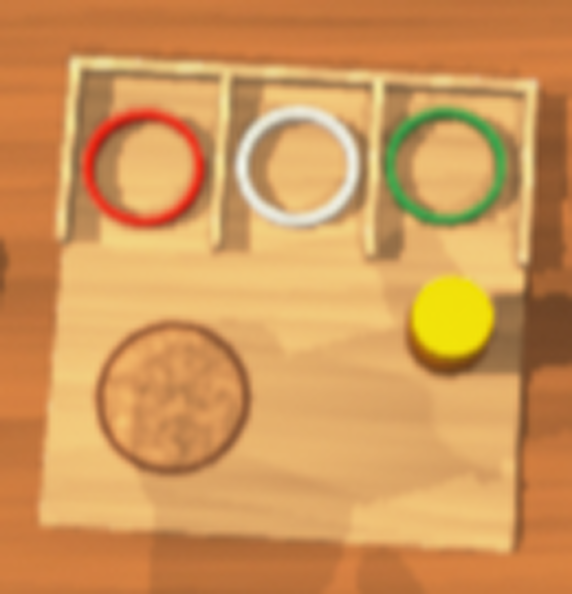

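View pics/side0c.png

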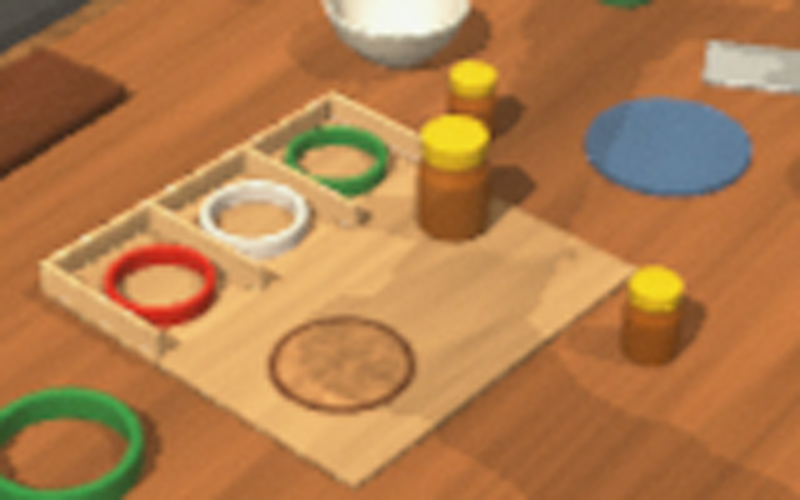

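The crops show the board rectangle, the inlay at crop (173,397), the jar cap centre at (453,318) and the green band at (446,166). The jar stands clear of the right compartment's mouth. Next I'll convert these to world positions.

```bash
python3 - <<'E'
from h import *
c=lambda u,v,z:pix2w("top",170+(u+.5)/4.4-.5,115+(v+.5)/4.4-.5,z)
s=lambda u,v,z:pix2w("side",180+(u+.5)/5-.5,150+(v+.5)/5-.5,z)
np.set_printoptions(precision=4,suppress=True)
FL,FR,BL,BR=c(40,524,.008),c(514,550,.008),c(72,58,.03),c(537,80,.03)
print("corners",FL,FR,BL,BR);print("sides",*[np.linalg.norm((a-b)[:2]) for a,b in((FL,FR),(FR,BR),(BR,BL),(BL,FL))])
for a,b in((FR,FL),(FL,BL),(FR,BR),(BR,BL)):d=b-a;print("dir",np.degrees(np.arctan2(d[1],d[0])))
print("side FR,F L",s(633,268,.008),s(355,486,.008))
print("jar",c(453,318,.088),s(455,131,.088));
print("green",c(446,166,.022),s(336,155,.024))
print("inlay",c(173,397,.008),s(342,363,.008))
im=cv2.imread("pics/top0.png")
hsv=cv2.cvtColor(im,cv2.COLOR_BGR2HSV)
m=cv2.inRange(hsv[170:250,300:380],(98,90,60),(120,255,255));print("trivet",c2:=cv2.minEnclosingCircle(cv2.findNonZero(m)))
(u,v),r=c2;print(pix2w("top",300+u,170+v,.008),r)
print("triv side",s(668,145,.008))
print("smalljar",pix2w("top",313,165,.06),"FR jar",pix2w("top",263,260,.06),pix2w("side",275,165.5,.06))
E
```

```text
corners [0.4301 0.1666 0.008 ] [ 0.4084 -0.1314  0.008 ] [0.7282 0.1454 0.03  ] [ 0.7072 -0.1539  0.03  ]
sides 0.29885151086755013 0.2996701071228172 0.30005116152821526 0.2988543417975882
dir 85.84143452010629
dir -4.072033331794494
dir -4.3014259770073044
dir 85.9970950529184
side FR,F L [ 0.4087 -0.131   0.008 ] [0.4278 0.1674 0.008 ]
jar [ 0.5425 -0.093   0.088 ] [ 0.5446 -0.0982  0.088 ]
green [ 0.6537 -0.0944  0.022 ] [ 0.6523 -0.0954  0.024 ]
inlay [0.5092 0.0828 0.008 ] [0.5087 0.0787 0.008 ]
trivet ((39.62765884399414, 45.54255294799805), 22.3266658782959)
[ 0.4723 -0.2816  0.008 ] 22.3266658782959
triv side [ 0.4707 -0.282   0.008 ]
smalljar [ 0.6054 -0.2049  0.06  ] FR jar [ 0.3557 -0.0646  0.06  ] [ 0.5973 -0.2009  0.06  ]
```

Everything agrees with the given sizes: the board sides measure 299–300 mm at yaw about −4°. Positions are:

| Item | x (m) | y (m) |
|---|---|---|
| Jar | 0.543 | −0.095 |
| Green band | 0.653 | −0.095 |
| Inlay | 0.509 | 0.081 |
| Trivet | 0.472 | −0.282 |

I'll move towards the jar at the present height.

carry_out --plan '[{"grip": 0,"dp": [-0.025,-0.033,0],"rotation": [0,0,0]},{"grip": 0,"dp": [-0.025,-0.033,0],"rotation": [0,0,0]},{"grip": 0,"dp": [-0.025,-0.033,0],"rotation": [0,0,0]},{"grip": 0,"dp": [-0.025,-0.033,0],"rotation": [0,0,0]},{"grip": 0,"dp": [-0.025,-0.033,0],"rotation": [0,0,0]},{"grip": 0,"dp": [-0.025,-0.033,0],"rotation": [0,0,0]},{"grip": 0,"dp": [-0.025,-0.033,0],"rotation": [0,0,0]},{"grip": 0,"dp": [-0.025,-0.033,0],"rotation": [0,0,0]}]' --force 25

```text
time_s: 0.77
tool_pos: [0.4115, -0.3152, 0.2143]
tool_rot: [179.5, 0.4, -68.5]
force: [1.3, -0.9, 0.1]
grip_width: 0.0871
```

```bash
cat >> h.py <<'E'
from scipy.spatial.transform import Rotation as Ro
def to(X):
    "tool-frame shift to world target X (None keeps a coordinate), and turn to point straight down"
    o=env.get_obs();R=Ro.from_euler("xyz",o["tool_rot"],degrees=True);p=np.array(o["tool_pos"])
    X=np.array([a if b is None else b for a,b in zip(p,X)]);d=R.inv().apply(X-p)
    up=Ro.from_euler("xyz",[180,0,o["tool_rot"][2]],degrees=True)
    print("t",round(o["time_s"],2),"p",p.round(4),"rpy",np.round(o["tool_rot"],2),"w",round(o["grip_width"],4),"F",np.round(o["force"],1))
    print("shift",d.round(4),"norm",round(np.linalg.norm(d),4),"turn",(R.inv()*up).as_rotvec(degrees=True).round(2))
E
python3 -c "
from h import *;to([.5435,-.0955,None]);print(env.get_obs()['qpos'])"
```

```text
t 0.77 p [ 0.4115 -0.3152  0.2143] rpy [179.47   0.39 -68.46] w 0.0871 F [ 1.3 -0.9  0.1]
shift [-0.1559 -0.2034 -0.0008] norm 0.2563 turn [0.53 0.39 0.  ]
[ 50.14104616   3.85471763 -16.44469569 101.33724595   1.34727502
  75.58876422 -35.07299938]
```

carry_out --plan '[{"grip": 0,"dp": [-0.024,-0.031,0],"rotation": [0.2,0.2,0]},{"grip": 0,"dp": [-0.024,-0.031,0],"rotation": [0.2,0.2,0]},{"grip": 0,"dp": [-0.024,-0.031,0],"rotation": [0.2,0.2,0]},{"grip": 0,"dp": [-0.024,-0.031,0],"rotation": [0.2,0.2,0]},{"grip": 0,"dp": [-0.024,-0.031,0],"rotation": [0.2,0.2,0]},{"grip": 0,"dp": [-0.02,-0.026,0],"rotation": [0,0,0]},{"grip": 0,"dp": [-0.01,-0.014,0],"rotation": [0,0,0]},{"grip": 0,"dp": [0,0,0],"rotation": [0,0,0]}]'

```text
time_s: 1.43
tool_pos: [0.5432, -0.08, 0.2122]
tool_rot: [-179.4, -0.4, -67.6]
force: [0.1, -0.5, -0.7]
grip_width: 0.0869
```

```bash
python3 -c "
from h import *;to([.5435,-.0955,.12]);im=env.read_camera('side');crop(im,180,90,160,120,5,'pics/s1.png')"
```

```text
t 1.43 p [ 0.5432 -0.08    0.2122] rpy [-179.4    -0.4   -67.62] w 0.0869 F [ 0.1 -0.5 -0.7]
shift [0.0138 0.0065 0.0922] norm 0.0935 turn [-0.6 -0.4  0. ]
```

View pics/s1.png

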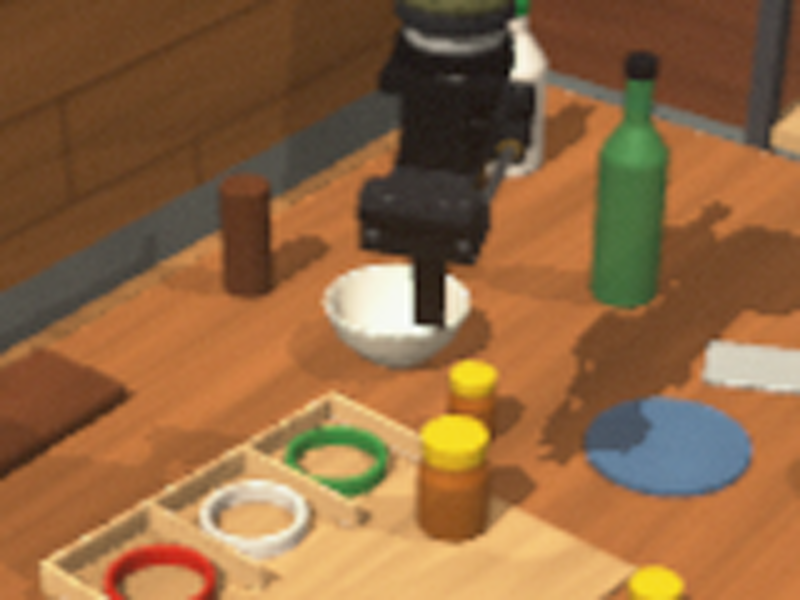

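The side view shows the open gripper above and behind the jar (jar cap at crop (455,440)). Nothing is near the fingers. I'll align and descend part way.

carry_out --plan '[{"grip": 0,"dp": [0.007,0.003,0.02],"rotation": [-0.3,-0.2,0]},{"grip": 0,"dp": [0.007,0.003,0.025],"rotation": [-0.3,-0.2,0]},{"grip": 0,"dp": [0,0,0.025],"rotation": [0,0,0]},{"grip": 0,"dp": [0,0,0.02],"rotation": [0,0,0]},{"grip": 0,"dp": [0,0,0],"rotation": [0,0,0]},{"grip": 0,"dp": [0,0,0],"rotation": [0,0,0]}]'

```text
time_s: 1.98
tool_pos: [0.5392, -0.1073, 0.119]
tool_rot: [179.7, -0.3, -68.2]
force: [0.5, 0.0, 1.1]
grip_width: 0.0872
```

```bash
python3 -c "
from h import *;to([.5435,-.0955,.04])"
```

```text
t 1.98 p [ 0.5392 -0.1073  0.119 ] rpy [179.68  -0.28 -68.19] w 0.0872 F [0.5 0.  1.1]
shift [-0.0098 -0.0088  0.0789] norm 0.08 turn [ 0.32 -0.28 -0.  ]
```

carry_out --plan '[{"grip": 0,"dp": [-0.005,-0.004,0.002],"rotation": [0.1,-0.1,0]},{"grip": 0,"dp": [-0.005,-0.004,0.002],"rotation": [0.1,-0.1,0]},{"grip": 0,"dp": [0,0,0],"rotation": [0,0,0]},{"grip": 0,"dp": [0,0,0],"rotation": [0,0,0]}]'

```text
time_s: 2.32
tool_pos: [0.5442, -0.0969, 0.1182]
tool_rot: [-179.9, -0.3, -68.4]
force: [-0.4, 0.1, -0.6]
grip_width: 0.0867
```

```bash
python3 -c "
from h import *;to([.5435,-.0955,.04]);env.read_camera('top');to([.5435,-.0955,.04])"
```

```text
t 2.32 p [ 0.5442 -0.0969  0.1182] rpy [-179.94   -0.26  -68.43] w 0.0867 F [-0.4  0.1 -0.6]
shift [-0.0019  0.0003  0.0782] norm 0.0782 turn [-0.06 -0.26  0.  ]
t 2.37 p [ 0.5444 -0.0966  0.1184] rpy [-179.91   -0.26  -68.41] w 0.0873 F [-0.4  1.2  0.4]
shift [-0.0017  0.0006  0.0784] norm 0.0784 turn [-0.09 -0.26  0.  ]
```

carry_out --plan '[{"grip": 0,"dp": [-0.001,0,0.015],"rotation": [0,-0.1,0]},{"grip": 0,"dp": [0,0,0.018],"rotation": [0,0,0]},{"grip": 0,"dp": [0,0,0.018],"rotation": [0,0,0]},{"grip": 0,"dp": [0,0,0.015],"rotation": [0,0,0]},{"grip": 0,"dp": [0,0,0.008],"rotation": [0,0,0]},{"grip": 0,"dp": [0,0,0],"rotation": [0,0,0]},{"grip": 0,"dp": [0,0,0],"rotation": [0,0,0]}]'

```text
time_s: 2.95
tool_pos: [0.5499, -0.0958, 0.0481]
tool_rot: [-179.4, -0.6, -68.3]
force: [-0.5, 0.5, 0.7]
grip_width: 0.0871
```

```bash
python3 -c "
from h import *;to([.5435,-.0955,.04]);im=env.read_camera('top');crop(im,200,115,130,120,5,'pics/t2.png')"
```

```text
t 2.95 p [ 0.5499 -0.0958  0.0481] rpy [-179.37   -0.6   -68.29] w 0.0871 F [-0.5  0.5  0.7]
shift [-0.0027  0.0059  0.008 ] norm 0.0103 turn [-0.63 -0.6   0.  ]
```

View pics/t2.png

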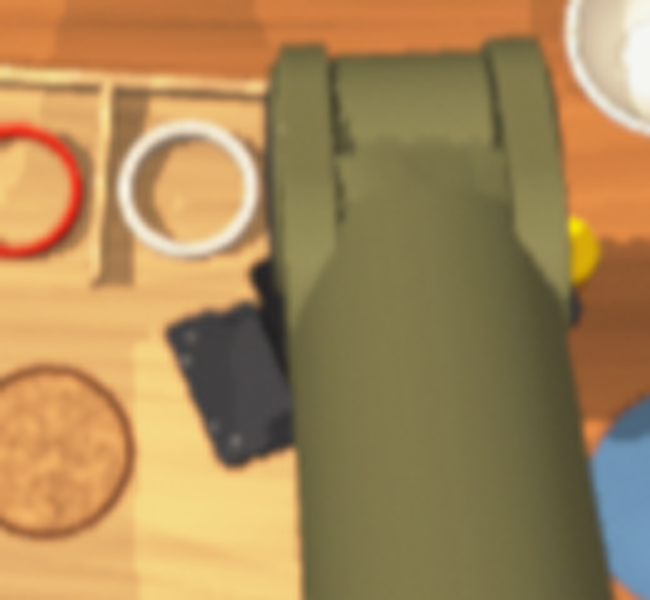

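The arm hides the jar from above. No contact force shows and the red and white bands haven't moved. I'll make the last correction and close.

carry_out --plan '[{"grip": 0,"dp": [-0.002,0.006,0.006],"rotation": [-0.5,-0.5,0]},{"grip": 0,"dp": [0,0,0],"rotation": [0,0,0]},{"grip": 0.3,"dp": [0,0,0],"rotation": [0,0,0]},{"grip": 0.6,"dp": [0,0,0],"rotation": [0,0,0]},{"grip": 0.6,"dp": [0,0,0],"rotation": [0,0,0]},{"grip": 0.6,"dp": [0,0,0],"rotation": [0,0,0]}]' --force 20

```text
time_s: 3.5
tool_pos: [0.5456, -0.097, 0.0454]
tool_rot: [-179.6, -0.3, -68.3]
force: [0.4, 0.1, -0.4]
grip_width: 0.0681
```

```bash
python3 -c "
from h import *;to([.5435,-.0955,.13])"
```

```text
t 3.5 p [ 0.5456 -0.097   0.0454] rpy [-179.63   -0.28  -68.31] w 0.0681 F [ 0.4  0.1 -0.4]
shift [-0.0017  0.0009 -0.0847] norm 0.0847 turn [-0.37 -0.28  0.  ]
```

Still closing. I'll let it finish before lifting.

carry_out --plan '[{"grip": 0.6,"dp": [0,0,0],"rotation": [0,0,0]},{"grip": 0.6,"dp": [0,0,0],"rotation": [0,0,0]},{"grip": 0.6,"dp": [0,0,0],"rotation": [0,0,0]},{"grip": 0.6,"dp": [0,0,0],"rotation": [0,0,0]},{"grip": 0.6,"dp": [0,0,0],"rotation": [0,0,0]}]'

```text
time_s: 3.92
tool_pos: [0.5457, -0.0958, 0.0457]
tool_rot: [-179.6, -0.2, -68.3]
force: [-0.4, 1.1, -0.0]
grip_width: 0.053
```

```bash
python3 -c "
from h import *;to([.5435,-.0955,.13])"
```

```text
t 3.92 p [ 0.5457 -0.0958  0.0457] rpy [-179.62   -0.23  -68.26] w 0.053 F [-0.4  1.1 -0. ]
shift [-0.0007  0.0014 -0.0843] norm 0.0843 turn [-0.38 -0.23  0.  ]
```

Gripped at 53 mm, which fits the 54 mm jar; grasp TCP z is 0.0457. Now I'll lift.

carry_out --plan '[{"grip": 0.6,"dp": [0,0,0],"rotation": [0,0,0]},{"grip": 0.6,"dp": [0,0,-0.01],"rotation": [0,0,0]},{"grip": 0.6,"dp": [0,0,-0.015],"rotation": [0,0,0]},{"grip": 0.6,"dp": [0,0,-0.02],"rotation": [-0.1,-0.1,0]},{"grip": 0.6,"dp": [0,0,-0.02],"rotation": [-0.1,-0.1,0]},{"grip": 0.6,"dp": [0,0,-0.015],"rotation": [0,0,0]},{"grip": 0.6,"dp": [0,0,-0.005],"rotation": [0,0,0]},{"grip": 0.6,"dp": [0,0,0],"rotation": [0,0,0]}]' --force 25

```text
time_s: 4.58
tool_pos: [0.541, -0.0966, 0.1323]
tool_rot: [179.7, 0.2, -68.3]
force: [-0.3, 0.3, -3.2]
grip_width: 0.0531
```

```bash
python3 -c "
from h import *;to([.472,-.282,.13])"
```

```text
t 4.58 p [ 0.541  -0.0966  0.1323] rpy [179.7    0.23 -68.29] w 0.0531 F [-0.3  0.3 -3.2]
shift [0.1467 0.1326 0.0024] norm 0.1978 turn [0.3  0.23 0.  ]
```

The jar is held: the force reads about 3.2 N downward. I'll carry it to the trivet.

carry_out --plan '[{"grip": 0.6,"dp": [0.012,0.011,0],"rotation": [0,0,0]},{"grip": 0.6,"dp": [0.022,0.02,0],"rotation": [0.1,0.1,0]},{"grip": 0.6,"dp": [0.026,0.024,0],"rotation": [0.1,0.1,0]},{"grip": 0.6,"dp": [0.026,0.024,0],"rotation": [0,0,0]},{"grip": 0.6,"dp": [0.026,0.024,0],"rotation": [0,0,0]},{"grip": 0.6,"dp": [0.018,0.015,0],"rotation": [0,0,0]},{"grip": 0.6,"dp": [0.006,0.005,0],"rotation": [0,0,0]},{"grip": 0.6,"dp": [0,0,0],"rotation": [0,0,0]}]'

```text
time_s: 5.25
tool_pos: [0.4712, -0.2711, 0.1247]
tool_rot: [179.6, 0.5, -67.9]
force: [1.0, 0.6, -2.6]
grip_width: 0.0527
```

```bash
python3 -c "
from h import *;to([.472,-.282,.046])"
```

```text
t 5.25 p [ 0.4712 -0.2711  0.1247] rpy [179.62   0.5  -67.87] w 0.0527 F [ 1.   0.6 -2.6]
shift [0.0111 0.0028 0.0787] norm 0.0795 turn [0.38 0.5  0.  ]
```

carry_out --plan '[{"grip": 0.6,"dp": [0.006,0.002,0.01],"rotation": [0.1,0.2,0]},{"grip": 0.6,"dp": [0.004,0.001,0.015],"rotation": [0.1,0.2,0]},{"grip": 0.6,"dp": [0,0,0.015],"rotation": [0,0,0]},{"grip": 0.6,"dp": [0,0,0.012],"rotation": [0,0,0]},{"grip": 0.6,"dp": [0,0,0.006],"rotation": [0,0,0]},{"grip": 0.6,"dp": [0,0,0],"rotation": [0,0,0]},{"grip": 0.6,"dp": [0,0,0],"rotation": [0,0,0]}]'

```text
time_s: 5.83
tool_pos: [0.4752, -0.271, 0.0587]
tool_rot: [179.9, 0.5, -67.1]
force: [0.1, -0.4, -2.9]
grip_width: 0.0528
```

```bash
python3 -c "
from h import *;to([.472,-.282,.046]);im=env.read_camera('side');crop(im,230,110,150,110,5,'pics/s3.png')"
```

```text
t 5.83 p [ 0.4752 -0.271   0.0587] rpy [179.95   0.49 -67.15] w 0.0528 F [ 0.1 -0.4 -2.9]
shift [0.009  0.0072 0.0126] norm 0.0171 turn [0.05 0.49 0.  ]
```

View pics/s3.png

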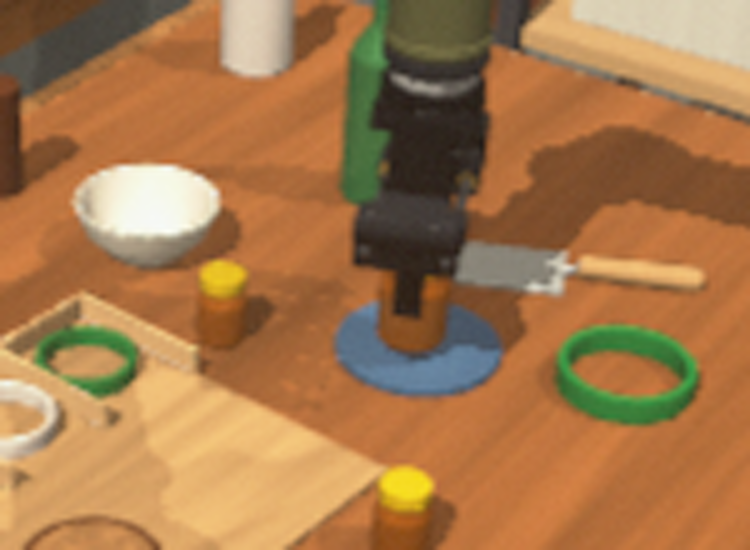

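The side view shows the jar held just above the trivet at crop (412,330), slightly left of its centre (418,345), and upright. I'll re-centre it and lower it in small steps.

carry_out --plan '[{"grip": 0.6,"dp": [0.005,0.004,0.003],"rotation": [0,0.2,0]},{"grip": 0.6,"dp": [0.004,0.003,0.003],"rotation": [0,0.2,0]},{"grip": 0.6,"dp": [0,0,0.002],"rotation": [0,0,0]},{"grip": 0.6,"dp": [0,0,0],"rotation": [0,0,0]},{"grip": 0.6,"dp": [0,0,0],"rotation": [0,0,0]}]'

```text
time_s: 6.3
tool_pos: [0.4741, -0.2836, 0.0525]
tool_rot: [-179.9, -0.2, -67.1]
force: [-0.2, -0.4, -3.5]
grip_width: 0.0527
```

```bash
python3 -c "
from h import *;to([.472,-.282,.046])"
```

```text
t 6.3 p [ 0.4741 -0.2836  0.0525] rpy [-179.89   -0.19  -67.09] w 0.0527 F [-0.2 -0.4 -3.5]
shift [-0.0023  0.0013  0.0064] norm 0.007 turn [-0.11 -0.19  0.  ]
```

carry_out --plan '[{"grip": 0.6,"dp": [0,0,0.003],"rotation": [0,0,0]},{"grip": 0.6,"dp": [0,0,0.002],"rotation": [0,0,0]},{"grip": 0.6,"dp": [0,0,0.002],"rotation": [0,0,0]},{"grip": 0.6,"dp": [0,0,0.001],"rotation": [0,0,0]}]'

```text
time_s: 6.63
tool_pos: [0.4748, -0.2843, 0.0456]
tool_rot: [-179.8, -0.3, -67.1]
force: [-4.2, 2.7, 8.2]
grip_width: 0.0527
```

```bash
python3 -c "
from h import *;to([.472,-.282,.046])"
```

```text
t 6.63 p [ 0.4748 -0.2843  0.0456] rpy [-179.84   -0.29  -67.13] w 0.0527 F [-4.2  2.7  8.2]
shift [-0.0032  0.0017 -0.0004] norm 0.0036 turn [-0.16 -0.29  0.  ]
```

The jar is resting on the trivet: contact force is up and z matches the grasp height. Now I'll release it gently.

carry_out --plan '[{"grip": 0.6,"dp": [0,0,0],"rotation": [0,0,0]},{"grip": 0.3,"dp": [0,0,0],"rotation": [0,0,0]},{"grip": 0.15,"dp": [0,0,0],"rotation": [0,0,0]},{"grip": 0,"dp": [0,0,0],"rotation": [0,0,0]},{"grip": 0,"dp": [0,0,0],"rotation": [0,0,0]},{"grip": 0,"dp": [0,0,0],"rotation": [0,0,0]},{"grip": 0,"dp": [0,0,0],"rotation": [0,0,0]},{"grip": 0,"dp": [0,0,0],"rotation": [0,0,0]}]'

```text
time_s: 7.3
tool_pos: [0.4772, -0.2851, 0.0476]
tool_rot: [-179.7, -0.5, -67.1]
force: [-0.0, -0.2, 0.6]
grip_width: 0.0855
```

```bash
python3 -c "
from h import *;to([.473,-.283,.15])"
```

```text
t 7.3 p [ 0.4772 -0.2851  0.0476] rpy [-179.66   -0.53  -67.1 ] w 0.0855 F [-0.  -0.2  0.6]
shift [-0.0026  0.0024 -0.1024] norm 0.1025 turn [-0.34 -0.53  0.  ]
```

carry_out --plan '[{"grip": 0,"dp": [-0.001,0.001,-0.01],"rotation": [-0.1,-0.1,0]},{"grip": 0,"dp": [0,0,-0.02],"rotation": [-0.1,-0.1,0]},{"grip": 0,"dp": [0,0,-0.025],"rotation": [0,0,0]},{"grip": 0,"dp": [0,0,-0.025],"rotation": [0,0,0]},{"grip": 0.3,"dp": [0,0,-0.02],"rotation": [0,0,0]},{"grip": 1,"dp": [0,0,-0.01],"rotation": [0,0,0]},{"grip": 1,"dp": [0,0,0],"rotation": [0,0,0]}]'

```text
time_s: 7.88
tool_pos: [0.4739, -0.283, 0.1646]
tool_rot: [-180.0, -0.2, -67.1]
force: [-0.0, 0.4, -0.2]
grip_width: 0.0741
```

```bash
python3 -c "
from h import *;to([.653,-.095,.15])"
```

```text
t 7.88 p [ 0.4739 -0.283   0.1646] rpy [-1.7996e+02 -1.6000e-01 -6.7050e+01] w 0.0741 F [-0.   0.4 -0.2]
shift [-0.1033 -0.2382  0.0145] norm 0.26 turn [-0.04 -0.16  0.  ]
```

The jar is released. I'll travel above the band at z≈0.16 while the fingers close.

carry_out --plan '[{"grip": 1,"dp": [-0.008,-0.018,0],"rotation": [0,0,0]},{"grip": 1,"dp": [-0.015,-0.035,0],"rotation": [0,0,0]},{"grip": 1,"dp": [-0.016,-0.037,0],"rotation": [0,0,0]},{"grip": 1,"dp": [-0.016,-0.037,0],"rotation": [0,0,0]},{"grip": 1,"dp": [-0.016,-0.037,0],"rotation": [0,0,0]},{"grip": 1,"dp": [-0.013,-0.03,0],"rotation": [0,0,0]},{"grip": 1,"dp": [-0.008,-0.018,0],"rotation": [0,0,0]},{"grip": 1,"dp": [0,0,0],"rotation": [0,0,0]}]'

```text
time_s: 8.55
tool_pos: [0.6355, -0.1134, 0.1572]
tool_rot: [179.7, 0.0, -67.7]
force: [-0.2, 1.4, -0.3]
grip_width: 0.0217
```

```bash
python3 - <<'E'
from h import *;to([.653,-.095,.06])
E
```

```text
t 8.55 p [ 0.6355 -0.1134  0.1572] rpy [ 1.7966e+02  3.0000e-02 -6.7740e+01] w 0.0217 F [-0.2  1.4 -0.3]
shift [-0.0103 -0.0238  0.097 ] norm 0.1004 turn [0.34 0.03 0.  ]
```

carry_out --plan '[{"grip": 1,"dp": [-0.005,-0.01,0.015],"rotation": [0.1,0,0]},{"grip": 1,"dp": [-0.003,-0.008,0.025],"rotation": [0.1,0,0]},{"grip": 1,"dp": [0,0,0.025],"rotation": [0,0,0]},{"grip": 1,"dp": [0,0,0.015],"rotation": [0,0,0]},{"grip": 1,"dp": [0,0,0.008],"rotation": [0,0,0]},{"grip": 1,"dp": [0,0,0],"rotation": [0,0,0]},{"grip": 1,"dp": [0,0,0],"rotation": [0,0,0]}]'

```text
time_s: 9.13
tool_pos: [0.6449, -0.0992, 0.0595]
tool_rot: [179.4, 0.2, -67.6]
force: [-0.5, -0.1, -0.5]
grip_width: 0.0006
```

```bash
python3 - <<'E'
from h import *;to([.653,-.095,.06]);im=env.read_camera('side');crop(im,180,110,160,110,5,'pics/s4.png')
print(w2pix('side',[.653,-.095,.024]))
E
```

```text
t 9.13 p [ 0.6449 -0.0992  0.0595] rpy [179.39   0.24 -67.59] w 0.0006 F [-0.5 -0.1 -0.5]
shift [-0.0008 -0.0091 -0.0006] norm 0.0091 turn [0.61 0.24 0.  ]
[246.5923658  180.58215938]
```

View pics/s4.png

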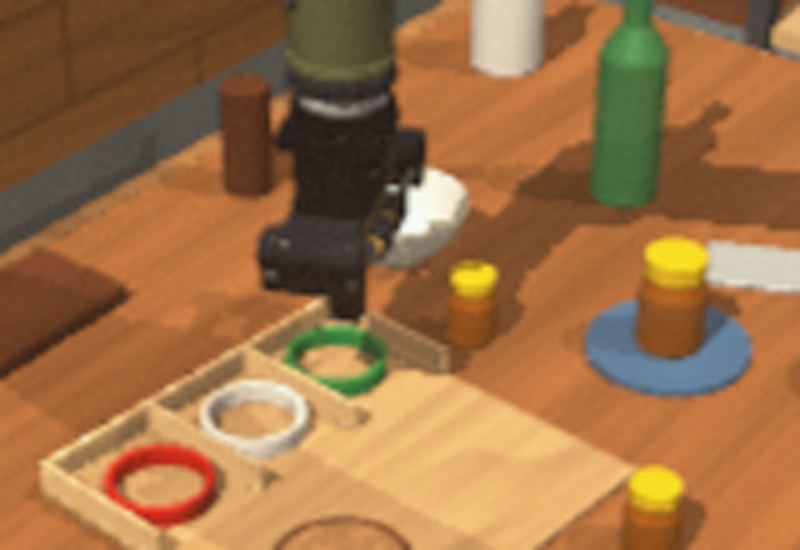

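The jar stands upright on the trivet (base near crop (672,350), trivet centre (668,345)). The closed fingers are above the green band, which is undisturbed at (336,357). I'll correct 9 mm and descend in stages.

carry_out --plan '[{"grip": 1,"dp": [0,-0.005,0.005],"rotation": [0.2,0.1,0]},{"grip": 1,"dp": [0,-0.004,0.008],"rotation": [0.2,0.1,0]},{"grip": 1,"dp": [0,0,0.006],"rotation": [0,0,0]},{"grip": 1,"dp": [0,0,0],"rotation": [0,0,0]},{"grip": 1,"dp": [0,0,0],"rotation": [0,0,0]}]'

```text
time_s: 9.6
tool_pos: [0.6566, -0.0973, 0.043]
tool_rot: [-179.8, -0.2, -67.7]
force: [0.7, 0.4, 0.2]
grip_width: 0.0005
```

```bash
python3 - <<'E'
from h import *;to([.653,-.095,.014])
E
```

```text
t 9.6 p [ 0.6566 -0.0973  0.043 ] rpy [-179.85   -0.24  -67.72] w 0.0005 F [0.7 0.4 0.2]
shift [-0.0036  0.0025  0.0289] norm 0.0293 turn [-0.15 -0.24  0.  ]
```

carry_out --plan '[{"grip": 1,"dp": [-0.003,0.003,0.008],"rotation": [0,-0.1,0]},{"grip": 1,"dp": [0,0,0.008],"rotation": [0,0,0]},{"grip": 1,"dp": [0,0,0.006],"rotation": [0,0,0]},{"grip": 1,"dp": [0,0,0.003],"rotation": [0,0,0]},{"grip": 1,"dp": [0,0,0],"rotation": [0,0,0]},{"grip": 1,"dp": [0,0,0],"rotation": [0,0,0]}]'

```text
time_s: 10.1
tool_pos: [0.652, -0.0955, 0.0152]
tool_rot: [-179.9, -0.1, -67.7]
force: [0.9, 0.8, 1.0]
grip_width: 0.0003
```

```bash
python3 - <<'E'
from h import *;to([.653,-.095,.014])
E
```

```text
t 10.1 p [ 0.652  -0.0955  0.0152] rpy [-1.7987e+02 -1.3000e-01 -6.7710e+01] w 0.0003 F [0.9 0.8 1. ]
shift [-0.0001 -0.0011  0.0012] norm 0.0016 turn [-0.13 -0.13  0.  ]
```

Fingers are inside the ring with no contact. I'll open them to about 29 mm to cage the ring loosely.

carry_out --plan '[{"grip": 0.66,"dp": [0,-0.001,0.001],"rotation": [0,0,0]},{"grip": 0.66,"dp": [0,0,0],"rotation": [0,0,0]},{"grip": 0.66,"dp": [0,0,0],"rotation": [0,0,0]},{"grip": 0.66,"dp": [0,0,0],"rotation": [0,0,0]},{"grip": 0.66,"dp": [0,0,0],"rotation": [0,0,0]},{"grip": 0.66,"dp": [0,0,0],"rotation": [0,0,0]}]' --force 5

```text
time_s: 10.6
tool_pos: [0.6539, -0.0952, 0.015]
tool_rot: [-179.8, -0.2, -67.7]
force: [0.6, 0.2, 0.2]
grip_width: 0.0273
```

```bash
python3 - <<'E'
from h import *;to([.53,-.086,.014])
E
```

```text
t 10.6 p [ 0.6539 -0.0952  0.015 ] rpy [-1.7979e+02 -1.7000e-01 -6.7710e+01] w 0.0273 F [0.6 0.2 0.2]
shift [-0.0555  0.1112  0.0005] norm 0.1243 turn [-0.21 -0.17  0.  ]
```

carry_out --plan '[{"grip": 0.66,"dp": [-0.003,0.006,0],"rotation": [0,0,0]},{"grip": 0.66,"dp": [-0.005,0.01,0],"rotation": [0,0,0]},{"grip": 0.66,"dp": [-0.006,0.012,0],"rotation": [0,0,0]},{"grip": 0.66,"dp": [-0.006,0.012,0],"rotation": [0,0,0]},{"grip": 0.66,"dp": [-0.003,0.006,0],"rotation": [0,0,0]}]'

```text
time_s: 11.02
tool_pos: [0.6016, -0.091, 0.0152]
tool_rot: [-179.6, -0.2, -67.7]
force: [0.2, -0.3, 0.3]
grip_width: 0.0291
```

```bash
python3 - <<'E'
from h import *;to([.53,-.086,.014])
E
```

```text
t 11.02 p [ 0.6016 -0.091   0.0152] rpy [-179.63   -0.23  -67.71] w 0.0291 F [ 0.2 -0.3  0.3]
shift [-0.0317  0.0643  0.0007] norm 0.0717 turn [-0.37 -0.23  0.  ]
```

carry_out --plan '[{"grip": 0.66,"dp": [-0.005,0.01,0],"rotation": [-0.1,0,0]},{"grip": 0.66,"dp": [-0.006,0.013,0],"rotation": [-0.1,-0.1,0]},{"grip": 0.66,"dp": [-0.006,0.013,0],"rotation": [0,0,0]},{"grip": 0.66,"dp": [-0.006,0.012,0],"rotation": [0,0,0]},{"grip": 0.66,"dp": [-0.004,0.008,0],"rotation": [0,0,0]},{"grip": 0.66,"dp": [0,0,0],"rotation": [0,0,0]}]'

```text
time_s: 11.52
tool_pos: [0.5348, -0.0873, 0.0156]
tool_rot: [-179.8, -0.2, -67.7]
force: [0.0, -0.0, -0.6]
grip_width: 0.0297
```

```bash
python3 - <<'E'
from h import *;to([.509,.081,.014]);im=env.read_camera('side');crop(im,180,110,160,130,4.5,'pics/s5.png')
E
```

```text
t 11.52 p [ 0.5348 -0.0873  0.0156] rpy [-179.79   -0.24  -67.73] w 0.0297 F [ 0.  -0.  -0.6]
shift [-0.1655 -0.0399  0.0011] norm 0.1703 turn [-0.21 -0.24  0.  ]
```

View pics/s5.png

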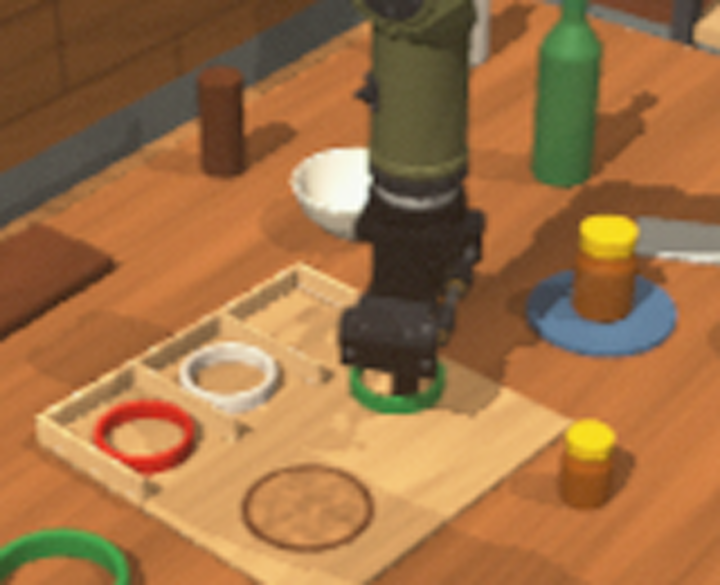

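The green band is out of the compartment, flat on the board and around the fingers at crop (397,385). Now I'll slide it sideways to the inlay.

carry_out --plan '[{"grip": 0.66,"dp": [-0.008,-0.002,0],"rotation": [0,0,0]},{"grip": 0.66,"dp": [-0.014,-0.003,0],"rotation": [-0.1,-0.1,0]},{"grip": 0.66,"dp": [-0.014,-0.003,0],"rotation": [-0.1,-0.1,0]},{"grip": 0.66,"dp": [-0.014,-0.003,0],"rotation": [0,0,0]},{"grip": 0.66,"dp": [-0.014,-0.004,0],"rotation": [0,0,0]},{"grip": 0.66,"dp": [-0.012,-0.003,0],"rotation": [0,0,0]},{"grip": 0.66,"dp": [-0.006,-0.002,0],"rotation": [0,0,0]}]'

```text
time_s: 12.15
tool_pos: [0.5291, 0.0005, 0.0171]
tool_rot: [-179.5, -0.1, -68.0]
force: [-0.2, -0.2, 0.4]
grip_width: 0.0296
```

```bash
python3 - <<'E'
from h import *;to([.509,.081,.014])
E
```

```text
t 12.15 p [5.291e-01 5.000e-04 1.710e-02] rpy [-1.7953e+02 -1.5000e-01 -6.7980e+01] w 0.0296 F [-0.2 -0.2  0.4]
shift [-0.0822 -0.0116  0.0029] norm 0.083 turn [-0.47 -0.15  0.  ]
```

carry_out --plan '[{"grip": 0.66,"dp": [-0.01,-0.001,0.001],"rotation": [-0.2,-0.1,0]},{"grip": 0.66,"dp": [-0.014,-0.002,0.001],"rotation": [-0.2,0,0]},{"grip": 0.66,"dp": [-0.014,-0.002,0.001],"rotation": [0,0,0]},{"grip": 0.66,"dp": [-0.014,-0.002,0],"rotation": [0,0,0]},{"grip": 0.66,"dp": [-0.012,-0.002,0],"rotation": [0,0,0]},{"grip": 0.66,"dp": [-0.006,-0.001,0],"rotation": [0,0,0]},{"grip": 0.66,"dp": [0,0,0],"rotation": [0,0,0]}]'

```text
time_s: 12.73
tool_pos: [0.5146, 0.0761, 0.0145]
tool_rot: [-179.8, -0.0, -67.9]
force: [0.6, 0.2, -0.3]
grip_width: 0.0298
```

```bash
python3 - <<'E'
from h import *;to([.509,.081,.014])
E
```

```text
t 12.73 p [0.5146 0.0761 0.0145] rpy [-1.7975e+02 -3.0000e-02 -6.7910e+01] w 0.0298 F [ 0.6  0.2 -0.3]
shift [-0.0067  0.0033  0.0005] norm 0.0074 turn [-0.25 -0.03  0.  ]
```

carry_out --plan '[{"grip": 0.66,"dp": [-0.005,0.002,0],"rotation": [-0.1,0,0]},{"grip": 0.66,"dp": [-0.004,0.002,0],"rotation": [0,0,0]},{"grip": 0.66,"dp": [0,0,0],"rotation": [0,0,0]},{"grip": 0.66,"dp": [0,0,0],"rotation": [0,0,0]}]'

```text
time_s: 13.07
tool_pos: [0.5076, 0.0821, 0.0144]
tool_rot: [-179.9, -0.1, -68.0]
force: [0.2, 0.6, 0.9]
grip_width: 0.0297
```

```bash
python3 - <<'E'
from h import *;to([.509,.081,.014])
E
```

```text
t 13.07 p [0.5076 0.0821 0.0144] rpy [-1.7986e+02 -6.0000e-02 -6.8020e+01] w 0.0297 F [0.2 0.6 0.9]
shift [ 0.0016 -0.0009  0.0004] norm 0.0019 turn [-0.14 -0.06  0.  ]
```

Close the fingers away from the ring, then rise straight up.

carry_out --plan '[{"grip": 0.9,"dp": [0,0,0],"rotation": [0,0,0]},{"grip": 0.9,"dp": [0,0,0],"rotation": [0,0,0]},{"grip": 0.9,"dp": [0,0,0],"rotation": [0,0,0]},{"grip": 0.9,"dp": [0,0,-0.01],"rotation": [0,0,0]},{"grip": 0.9,"dp": [0,0,-0.02],"rotation": [0,0,0]},{"grip": 0.9,"dp": [0,0,-0.03],"rotation": [0,0,0]},{"grip": 0.9,"dp": [0,0,-0.03],"rotation": [0,0,0]},{"grip": 0.9,"dp": [0,0,-0.03],"rotation": [0,0,0]}]'

```text
time_s: 13.73
tool_pos: [0.5017, 0.0791, 0.1338]
tool_rot: [179.3, 0.3, -68.2]
force: [-0.5, -0.1, 0.1]
grip_width: 0.0088
```

carry_out --plan '[{"grip": 0.9,"dp": [0.02,0,-0.015],"rotation": [0,0,0]},{"grip": 0.9,"dp": [0.04,0,0],"rotation": [0,0,0]},{"grip": 0.9,"dp": [0.04,0,0],"rotation": [0,0,0]},{"grip": 0.9,"dp": [0.04,0,0],"rotation": [0,0,0]},{"grip": 0.9,"dp": [0.04,0,0],"rotation": [0,0,0]},{"grip": 0.9,"dp": [0.03,0,0],"rotation": [0,0,0]},{"grip": 0.9,"dp": [0.01,0,0],"rotation": [0,0,0]},{"grip": 0.9,"dp": [0,0,0],"rotation": [0,0,0]}]'

```text
time_s: 14.4
tool_pos: [0.5945, -0.1306, 0.1677]
tool_rot: [-179.4, -0.5, -67.7]
force: [0.4, 0.4, -0.3]
grip_width: 0.0088
```

```bash
python3 - <<'E'
from h import *;to([.509,.081,.014])
t=env.read_camera('top');s=env.read_camera('side')
a=cv2.resize(t[170:240,165:260,::-1],None,fx=5,fy=5,interpolation=cv2.INTER_CUBIC)
b=cv2.resize(s[200:250,215:280,::-1],None,fx=5,fy=5,interpolation=cv2.INTER_CUBIC)
c=np.zeros((350,800,3),np.uint8);c[:350,:475]=a;c[:250,475:800]=b;cv2.imwrite('pics/f6.png',c)
for n,im,(x,y,w,h) in(('top',t,(165,170,95,70)),('side',s,(215,200,65,50))):
    m=cv2.inRange(cv2.cvtColor(im[y:y+h,x:x+w],cv2.COLOR_RGB2HSV),(50,90,30),(85,255,255))
    cs=max(cv2.findContours(m,0,1)[0],key=cv2.contourArea);e=cv2.fitEllipse(cs)
    u,v=e[0];print(n,u+x,v+y,e[1],pix2w(n,u+x,v+y,.020).round(4))
E
```

```text
t 14.4 p [ 0.5945 -0.1306  0.1677] rpy [-179.44   -0.45  -67.73] w 0.0088 F [ 0.4  0.4 -0.3]
shift [-0.2295  0.0004  0.1519] norm 0.2752 turn [-0.56 -0.45  0.  ]
top 210.99174880981445 203.98056411743164 (25.460994720458984, 26.202117919921875) [0.5099 0.0755 0.02  ]
side 248.60047912597656 219.6476058959961 (14.729042053222656, 20.758621215820312) [0.5063 0.0781 0.02  ]
```

View pics/f6.png

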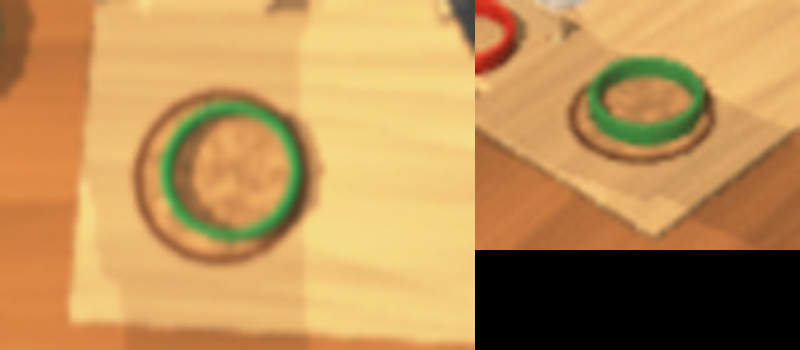

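The band sits inside the inlay's rim but off-centre towards −y (crop ring centre (233,171) against rim centre about (221,177)). I'll measure the offset properly with a model fit in each camera.

```bash
cat > fit.py <<'E'
from h import *
from scipy.optimize import minimize
S=8
def proj(n,P):return np.array([w2pix(n,p) for p in P])
def circ(x,y,z,r):a=np.linspace(0,2*np.pi,48,endpoint=False);return np.c_[x+r*np.cos(a),y+r*np.sin(a),0*a+z]
def poly(m,pts,o,v):cv2.fillPoly(m,[np.round((pts-o+.5)*S-.5).astype(np.int32)],v)
def ringmask(n,x,y,o,sh):
    m=np.zeros(sh,np.uint8);h=cv2.convexHull(np.vstack([proj(n,circ(x,y,z,.039)) for z in(.008,.024)]).astype(np.float32))[:,0]
    poly(m,h,o,255);a=m*0;b=m*0;poly(a,proj(n,circ(x,y,.024,.033)),o,255);poly(b,proj(n,circ(x,y,.008,.033)),o,255)
    m[(a>0)&(b>0)]=0;return m
def inlaymask(n,x,y,o,sh):
    m=np.zeros(sh,np.uint8);poly(m,proj(n,circ(x,y,.008,.05)),o,255);poly(m,proj(n,circ(x,y,.008,.0465)),o,0);return m
def fit(n,im,box,kind,x0):
    x,y,w,h=box;c=cv2.resize(im[y:y+h,x:x+w],None,fx=S,fy=S,interpolation=cv2.INTER_CUBIC);f=c.astype(float)
    sc=(f[...,1]-f[...,0]).clip(-60,60) if kind=="ring" else cv2.GaussianBlur(f,(0,0),25)[...,0]-f[...,0]
    sc-=sc.mean();mk=ringmask if kind=="ring" else inlaymask
    def cost(p):
        m=cv2.GaussianBlur(mk(n,*p,np.array([x,y]),sc.shape),(0,0),4).astype(float);m-=m.mean();return -(m*sc).sum()/np.sqrt((m*m).sum()*(sc*sc).sum())
    g=min(((cost((x0[0]+i,x0[1]+j)),x0[0]+i,x0[1]+j) for i in np.arange(-.012,.013,.004) for j in np.arange(-.012,.013,.004)))
    r=minimize(cost,g[1:],method="Nelder-Mead",options=dict(initial_simplex=[g[1:],(g[1]+.002,g[2]),(g[1],g[2]+.002)],xatol=1e-4,fatol=1e-6))
    print(n,kind,r.x.round(4),"corr",round(-r.fun,3));return r.x
def check():
    B={"top":(180,178,60,52),"side":(225,205,50,42)};D=[]
    for n in B:
        i=fit(n,cv2.imread(f"pics/{n}0.png")[:,:,::-1],B[n],"inlay",(.509,.081))
        r=fit(n,env.read_camera(n),B[n],"ring",(.509,.078));D.append(r-i);print("  ring-inlay mm",(1e3*D[-1]).round(1))
    print("mean",(1e3*np.mean(D,0)).round(1))
if __name__=="__main__":check()
E
python3 fit.py
```

```text
Traceback (most recent call last):
  File "fit.py", line 28, in <module>
    if __name__=="__main__":check()
                            ~~~~~^^
  File "fit.py", line 25, in check
    i=fit(n,cv2.imread(f"pics/{n}0.png")[:,:,::-1],B[n],"inlay",(.509,.081))
  File "fit.py", line 19, in fit
    g=min(((cost((x0[0]+i,x0[1]+j)),x0[0]+i,x0[1]+j) for i in np.arange(-.012,.013,.004) for j in np.arange(-.012,.013,.004)))
  File "fit.py", line 19, in <genexpr>
    g=min(((cost((x0[0]+i,x0[1]+j)),x0[0]+i,x0[1]+j) for i in np.arange(-.012,.013,.004) for j in np.arange(-.012,.013,.004)))
            ~~~~^^^^^^^^^^^^^^^^^^^
  File "fit.py", line 18, in cost
    m=cv2.GaussianBlur(mk(n,*p,np.array([x,y]),sc.shape),(0,0),4).astype(float);m-=m.mean();return -(m*sc).sum()/np.sqrt((m*m).sum()*(sc*sc).sum())
                       ~~^^^^^^^^^^^^^^^^^^^^^^^^^^^^^^^
  File "fit.py", line 12, in inlaymask
    m=np.zeros(sh,np.uint8);poly(m,proj(n,circ(x,y,.008,.05)),o,255);poly(m,proj(n,circ(x,y,.008,.0465)),o,0);return m
                                   ~~~~^^^^^^^^^^^^^^^^^^^^^^
  File "fit.py", line 4, in proj
    def proj(n,P):return np.array([w2pix(n,p) for p in P])
                                   ~~~~~^^^^^
  File "h.py", line 8, in w2pix
    p=env.camera_params(n);c=np.array(p["R"])@np.array(X)+p["t"]
ValueError: time passes only in moves, steps and waits
```

Too many calibration calls in a loop, so I'll cache them.

```bash
python3 - <<'E'
s=open('h.py').read().replace('env.camera_params(n)','cam(n)')
s=s.replace('from cell import env\n','from cell import env\nimport functools\n@functools.lru_cache(None)\ndef cam(n):return env.camera_params(n)\n',1)
open('h.py','w').write(s)
E
python3 fit.py
```

```text
top inlay [0.5092 0.0831] corr 0.667
top ring [0.511  0.0762] corr 0.92
  ring-inlay mm [ 1.8 -7. ]
side inlay [0.5087 0.0788] corr 0.618
side ring [0.5098 0.073 ] corr 0.97
  ring-inlay mm [ 1.1 -5.8]
mean [ 1.5 -6.4]
```

The band is caged more loosely than I expected, because the fingertips are thinner. Both cameras agree it needs about (−1.5, +6.4) mm. I'll go back in and push it that last bit.

carry_out --plan '[{"grip": 0.9,"dp": [-0.015,0,0],"rotation": [-0.3,-0.2,0]},{"grip": 0.9,"dp": [-0.036,0,0],"rotation": [-0.2,-0.2,0]},{"grip": 0.9,"dp": [-0.04,0,0],"rotation": [0,0,0]},{"grip": 0.9,"dp": [-0.04,0,0],"rotation": [0,0,0]},{"grip": 0.9,"dp": [-0.036,0,0],"rotation": [0,0,0]},{"grip": 0.9,"dp": [-0.025,0,0],"rotation": [0,0,0]},{"grip": 0.9,"dp": [-0.01,0,0],"rotation": [0,0,0]},{"grip": 0.9,"dp": [0,0,0],"rotation": [0,0,0]}]'

```text
time_s: 15.27
tool_pos: [0.5017, 0.0879, 0.1674]
tool_rot: [179.8, 0.2, -66.0]
force: [0.7, -1.1, 0.4]
grip_width: 0.0087
```

```bash
python3 - <<'E'
from h import *;to([.5104,.0746,.05])
E
```

```text
t 15.27 p [0.5017 0.0879 0.1674] rpy [179.83   0.18 -65.97] w 0.0087 F [ 0.7 -1.1  0.4]
shift [ 0.016  -0.0029  0.1173] norm 0.1185 turn [0.17 0.18 0.  ]
```

carry_out --plan '[{"grip": 0.9,"dp": [0.008,-0.002,0.02],"rotation": [0.1,0.1,0]},{"grip": 0.9,"dp": [0.007,0,0.025],"rotation": [0.1,0.1,0]},{"grip": 0.9,"dp": [0,0,0.025],"rotation": [0,0,0]},{"grip": 0.9,"dp": [0,0,0.02],"rotation": [0,0,0]},{"grip": 0.9,"dp": [0,0,0.01],"rotation": [0,0,0]},{"grip": 0.9,"dp": [0,0,0],"rotation": [0,0,0]},{"grip": 0.9,"dp": [0,0,0],"rotation": [0,0,0]}]'

```text
time_s: 15.85
tool_pos: [0.5119, 0.0727, 0.066]
tool_rot: [-179.8, -0.4, -65.8]
force: [0.3, -0.7, 0.6]
grip_width: 0.0086
```

```bash
python3 - <<'E'
from h import *;to([.5104,.0746,.05])
E
```

```text
t 15.85 p [0.5119 0.0727 0.066 ] rpy [-179.77   -0.41  -65.77] w 0.0086 F [ 0.3 -0.7  0.6]
shift [-0.0025  0.0007  0.016 ] norm 0.0162 turn [-0.23 -0.41  0.  ]
```

carry_out --plan '[{"grip": 0.9,"dp": [-0.002,0,0.012],"rotation": [-0.1,-0.2,0]},{"grip": 0.9,"dp": [0,0,0.014],"rotation": [-0.1,-0.2,0]},{"grip": 0.9,"dp": [0,0,0.012],"rotation": [0,0,0]},{"grip": 0.9,"dp": [0,0,0.007],"rotation": [0,0,0]},{"grip": 0.9,"dp": [0,0,0.003],"rotation": [0,0,0]},{"grip": 0.9,"dp": [0,0,0],"rotation": [0,0,0]}]'

```text
time_s: 16.35
tool_pos: [0.5143, 0.0738, 0.0162]
tool_rot: [-179.7, -0.1, -65.9]
force: [-0.6, -1.3, 0.2]
grip_width: 0.0089
```

```bash
python3 - <<'E'
from h import *;to([.5104,.0746,.0145])
E
```

```text
t 16.35 p [0.5143 0.0738 0.0162] rpy [-1.7971e+02 -1.1000e-01 -6.5860e+01] w 0.0089 F [-0.6 -1.3  0.2]
shift [-0.0023  0.0032  0.0017] norm 0.0043 turn [-0.29 -0.11  0.  ]
```

carry_out --plan '[{"grip": 0.9,"dp": [-0.002,0.003,0.001],"rotation": [-0.2,0,0]},{"grip": 0.66,"dp": [0,0,0],"rotation": [0,0,0]},{"grip": 0.66,"dp": [0,0,0],"rotation": [0,0,0]},{"grip": 0.66,"dp": [0,0,0],"rotation": [0,0,0]},{"grip": 0.66,"dp": [0,0,0],"rotation": [0,0,0]},{"grip": 0.66,"dp": [0,0,0],"rotation": [0,0,0]}]'

```text
time_s: 16.85
tool_pos: [0.5113, 0.0751, 0.0163]
tool_rot: [-179.8, -0.2, -65.8]
force: [0.3, -0.2, -0.2]
grip_width: 0.0279
```

```bash
python3 - <<'E'
from h import *;to([.5061,.0885,.0145])
E
```

```text
t 16.85 p [0.5113 0.0751 0.0163] rpy [-1.7982e+02 -1.6000e-01 -6.5820e+01] w 0.0279 F [ 0.3 -0.2 -0.2]
shift [-0.0144 -0.0008  0.0018] norm 0.0145 turn [-0.18 -0.16  0.  ]
```

carry_out --plan '[{"grip": 0.66,"dp": [-0.004,0,0.001],"rotation": [-0.1,-0.1,0]},{"grip": 0.66,"dp": [-0.004,0,0],"rotation": [0,0,0]},{"grip": 0.66,"dp": [-0.003,0,0],"rotation": [0,0,0]},{"grip": 0.66,"dp": [0,0,0],"rotation": [0,0,0]},{"grip": 0.66,"dp": [0,0,0],"rotation": [0,0,0]}]'

```text
time_s: 17.27
tool_pos: [0.5068, 0.0863, 0.0159]
tool_rot: [-179.9, -0.1, -65.8]
force: [-0.4, -0.2, -0.4]
grip_width: 0.03
```

```bash
python3 - <<'E'
from h import *;to([.5061,.0885,.0145])
E
```

```text
t 17.27 p [0.5068 0.0863 0.0159] rpy [-1.7986e+02 -9.0000e-02 -6.5810e+01] w 0.03 F [-0.4 -0.2 -0.4]
shift [-0.0023 -0.0003  0.0014] norm 0.0027 turn [-0.14 -0.09  0.  ]
```

carry_out --plan '[{"grip": 0.66,"dp": [-0.002,0,0],"rotation": [0,0,0]},{"grip": 0.66,"dp": [0,0,0],"rotation": [0,0,0]},{"grip": 0.66,"dp": [0,0,0],"rotation": [0,0,0]}]'

```text
time_s: 17.52
tool_pos: [0.5059, 0.0884, 0.0159]
tool_rot: [-179.9, -0.1, -65.8]
force: [-0.1, 0.2, -1.2]
grip_width: 0.0294
```

```bash
python3 - <<'E'
from h import *;to([.5061,.0885,.0145])
E
```

```text
t 17.52 p [0.5059 0.0884 0.0159] rpy [-1.7986e+02 -1.0000e-01 -6.5800e+01] w 0.0294 F [-0.1  0.2 -1.2]
shift [-0.     -0.0002  0.0014] norm 0.0014 turn [-0.14 -0.1   0.  ]
```

On target. I'll close, back off from the ring wall, rise and clear the view.

carry_out --plan '[{"grip": 0.9,"dp": [0.002,0,0],"rotation": [0,0,0]},{"grip": 0.9,"dp": [0.002,0,0],"rotation": [0,0,0]},{"grip": 0.9,"dp": [0,0,0],"rotation": [0,0,0]},{"grip": 0.9,"dp": [0,0,-0.01],"rotation": [0,0,0]},{"grip": 0.9,"dp": [0,0,-0.02],"rotation": [0,0,0]},{"grip": 0.9,"dp": [0,0,-0.03],"rotation": [0,0,0]},{"grip": 0.9,"dp": [0,0,-0.03],"rotation": [0,0,0]},{"grip": 0.9,"dp": [0,0,-0.03],"rotation": [0,0,0]}]'

```text
time_s: 18.18
tool_pos: [0.5016, 0.0833, 0.1352]
tool_rot: [179.3, 0.3, -65.8]
force: [0.5, -0.4, -0.4]
grip_width: 0.0085
```

carry_out --plan '[{"grip": 0.9,"dp": [0.02,0,-0.02],"rotation": [0,0,0]},{"grip": 0.9,"dp": [0.04,0,0],"rotation": [0,0,0]},{"grip": 0.9,"dp": [0.04,0,0],"rotation": [0,0,0]},{"grip": 0.9,"dp": [0.04,0,0],"rotation": [0,0,0]},{"grip": 0.9,"dp": [0.04,0,0],"rotation": [0,0,0]},{"grip": 0.9,"dp": [0.03,0,0],"rotation": [0,0,0]},{"grip": 0.9,"dp": [0.01,0,0],"rotation": [0,0,0]},{"grip": 0.9,"dp": [0,0,0],"rotation": [0,0,0]}]'

```text
time_s: 18.85
tool_pos: [0.6028, -0.1219, 0.1742]
tool_rot: [-179.5, -0.4, -65.3]
force: [0.3, 0.8, 0.4]
grip_width: 0.0084
```

```bash
python3 - <<'E'
from fit import *;check();to([.509,.081,.014])
t=env.read_camera('top');s=env.read_camera('side')
c=np.zeros((560,800,3),np.uint8)
c[:,:400]=cv2.resize(t[115:255,170:270,::-1],(400,560),interpolation=cv2.INTER_CUBIC);c[:420,400:]=cv2.resize(s[140:260,200:314,::-1],(400,420),interpolation=cv2.INTER_CUBIC)
cv2.imwrite('pics/f7.png',c)
E
```

```text
top inlay [0.5092 0.0831] corr 0.667
top ring [0.509  0.0818] corr 0.914
  ring-inlay mm [-0.2 -1.3]
side inlay [0.5087 0.0788] corr 0.618
side ring [0.508  0.0785] corr 0.971
  ring-inlay mm [-0.7 -0.4]
mean [-0.4 -0.9]
t 18.95 p [ 0.602  -0.1185  0.1741] rpy [-179.47   -0.37  -65.08] w 0.0086 F [0.1 0.5 0.1]
shift [-0.2211  0.0018  0.1586] norm 0.2721 turn [-0.53 -0.37  0.  ]
```

View pics/f7.png

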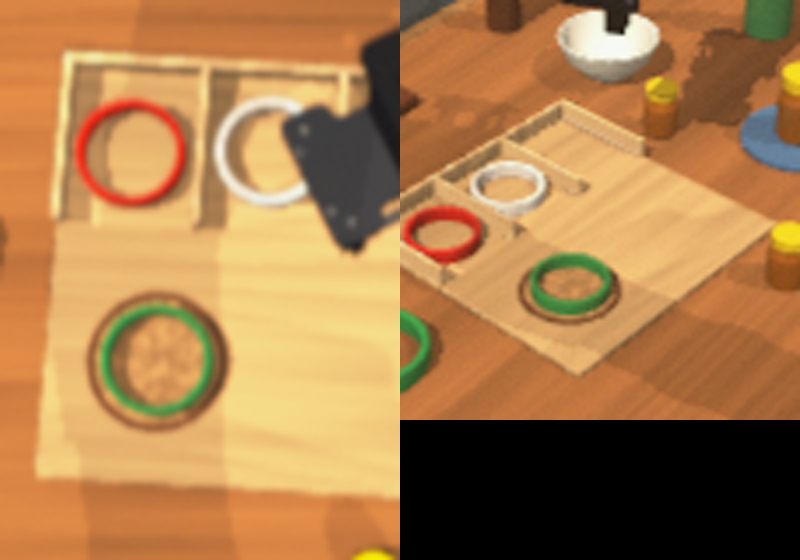

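The green band is centred in the inlay's rim: ring (158,360) against rim (157,361) in the top crop, with a fitted offset of about 1 mm. The red and white bands are in their compartments and the jar is on the trivet. The arm is hovering clear of everything, so I'll hand the job in.

```bash
python3 -c "
from cell import env;print(env.sign_off())"
```

```text
the job is handed in; nothing more can be done
None
```

The job is done and handed in at about 19 s of robot time. I lifted the amber jar, stood it on the trivet and released it. Then I slid the green band flat out of its compartment with the fingers inside the ring, onto the inlay.

- **Second push:** the band first landed about 6.5 mm off-centre. The fingertips are thinner than I assumed, so it sat loose around them. I went back in and pushed it the rest of the way.
- **Band position:** model fits put the band 1.3 mm (top camera) and 0.8 mm (side camera) from the inlay's centre.
- **Jar:** pictures after release show it upright and well inside the trivet's edge.
- **Everything else:** the red and white bands are still in their compartments. The other objects in view looked undisturbed, but I did not measure them. The gripper was clear at about 0.17 m height.
- **Disagreement:** the two cameras differ by about 4 mm on absolute y. I therefore judged centring within each camera rather than by absolute position.

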